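# Seat the console's fan cover

## Task

The round fan cover on top of the grey game console stands up off its seat because the notch in its rim is not over the little steel pin. With a fingertip push the cover round (it has a wide finger pocket for this) until the notch stands over the pin, then press the cover down until it is fully home, and move the hand clear. Only push the cover, do not pull it up off the console, and leave the tumbler, red box, loose cartridge and controller where they are.

Things in the scene. Friction and masses are not known exactly. Their poses are not given: they have to be found in the camera images.
- cover_turn (a joint): Turn of the fan cover about its upright spindle, rad, growing anticlockwise seen from above. At 0 (or 2 pi, any whole turn) the notch stands over the pin; about 0.05 rad either way still lets it go down. Starts anywhere out of line, turns either way without a useful stop, past a whole turn too, against light friction (0.06 N m), and stays where it is left.
- cover_depth (a joint): How far the cover is pressed down its spindle, m: 0 standing up at the start, 0.006 fully home. It moves straight down without tipping, wherever on its top it is pressed, against about 4 N of friction, and stays where it is left. With the notch out of line the pin stops it after 0.001 to 0.002. Negative: pulled up.
- cover_center (a point): Centre of the cover's flat top face, on the spindle's axis; 85 mm above the shelf at the start, 79 mm when home. The cover is a pale grey plastic disc, 104 mm across, 18 mm thick, with short dark vent slits in its top, a notch in its rim and, opposite, a wide finger pocket. The point's x axis points to the notch, z up.
- cover_pocket (a point): Middle of the finger pocket, on its floor, 36 mm from the axis, straight opposite the notch. The pocket is an 88 degree slice cut 13 mm deep out of the cover's top, open at the rim, from the round hub (radius 16 mm) outward; about 50 mm wide here, with two upright radial walls to push against. Its 5 mm thick floor turns with the cover.
- cover_notch (a point): Middle of the notch in the cover's rim, 50 mm from the axis, at the level of the cover's underside (67 mm above the shelf at the start). The notch goes right through the cover's thickness, 14 mm wide, 8 mm deep.
- pin_top (a point): Tip of the fixed upright steel pin on the console's top, 8 mm across, domed, 6.5 mm high, 50 mm from the cover's axis, mostly under the rim. Just outside it a flat steel tab 12 mm wide shows beyond the rim and marks its place. The point's x axis points from the cover's axis to the pin.
- tumbler_mid (a point): Centre of a loose glass tumbler with white dice in it, 76 mm across, 95 mm high. To be left alone.
- red_box_mid (a point): Centre of a loose red plastic box with a flip-top lid, 63 by 93 mm, 47 mm high. To be left alone.
- cartridge_mid (a point): Centre of a loose black cartridge lying flat, 75 by 105 mm, 18 mm thick. To be left alone.
- controller_mid (a point): Centre of a loose white game controller, about 90 by 150 mm, 44 mm high. To be left alone.
- console: Fixed grey plastic game console, 200 (x) by 290 (y) by 60 mm high; origin at the middle of its underside. The cover's axis lies at x -10, y +75 mm in its frame. On its other half a black cartridge stands in the slot, its top 94 mm above the shelf, its nearest edge about 90 mm from the cover's axis; also a low white eject button, not needed.
Mind the look-alikes: they are no part of the job. What is meant by the part that bears tumbler_mid is not blue, orange or purple, and is the smaller of those in its own colour.

How it is judged:
By the outcome, as a careful person would: the job done as asked, in the order asked, and still so for the second after the job is handed in, with the robot touching nothing.
It also fails if it takes over 51 s, if anything falls off the work surface, if the arm or the gripper's body presses on something with over 40 N, if the wrist force passes 120 N, or if a joint passes its speed limit or range.

## Robot

A 6-joint arm with a two-finger parallel gripper is mounted at the origin on the work surface. World frame = base frame: x ahead of the robot, y to its left, z up, the work surface at z = 0. Lengths are in m, angles in rad, forces in N, time in s.
With the tool pointing down it reaches from about 0.3 to 0.875 m from the base axis. Payload 6.4 kg.
Tool frame: the origin (TCP) lies at the very end of the fingers, on their centre line; the grasp point (between the pads) lies 19 mm behind it; z points along the fingers, y is the line along which they close (so a half turn about z gives the same grasp; the last joint's range is limited). The gripper opens to 88 mm and grips with 3 to 60 N. Pads are 18 mm wide; open, the fingers measure 123 mm over their backs; the gripper's body (75 mm by 187 mm) begins 45 mm behind the grasp point.
Start: joints at [1.135, 0.181, 1.607, -0, 1.354, -0.206], TCP at [0.131, 0.56, 0.239] pointing down, gripper open.
Joint ranges: [-2.99, 2.99], [-0.89, 2.07], [0.3, 2.58], [-1.14, 4.28], [0, 2.63], [-3.12, 3.12]. Speed limits (rad/s): [2.57, 2.57, 3.01, 3.14, 3.14, 3.14].

## Interface

Orientations are given as a unit quaternion [x, y, z, w].
In Python, from plant import monitor, viewer, order gives the robot as it stands. The module is installed in compiled form; this text tells all that it offers.
- The arm moves only by the tool send_rows, never from a script. Its arguments are lists of equal length, an entry for each row: "slide": the shift along the tool's x, y, z in cm, a list of three; "twist": the turn, a rotation vector about the tool's x, y, z in degrees, a list of three. In form: {"slide": [[x, y, z], ...], "twist": [[wx, wy, wz], ...]}. A call has 1 to 5 rows; each row shifts and turns the commanded pose from where the row before left it, along the tool's axes as they then stand; what a row does not reach is not made up. A row lasts 1/10 s, in which the tool goes at most 50 mm and 8.59 degrees, less where a joint would pass 70% of its speed; a pose out of reach is approached as far as the arm can. A call is refused whole if a number of a shift passes 5 or a number of a turn 8.59, either way. A call with a gripper value outside its range is refused whole. "jaw" is the closure, from 0 (fully open) to 1 (shut), set as the call begins (left out, the last holds). The fingers move at their own pace and stop on an object; "newtons" is the grip in N (left out, the last holds). Time passes only in rows, so rows that do not move let the fingers close. It gives the time, the measured TCP pose, the force, the opening and the grip force at its end, in the units of the state.
- monitor.read_state(): the state, without advancing time (a new reading comes with each control period).
- viewer.grab_frame(name): name is "scene" or "top" or "wrist"; returns the picture (420x560x3 uint8, blue, green, red); there is no depth.
- viewer.camera_info(name): a dict with "camera_matrix" (3x3 intrinsics, pixels), "xyz" and "attitude" of the camera in the world. Camera axes: x right, y up, looking along -z (the intrinsics and any distortion apply to the point x, -y, -z); pixel columns grow to the right and rows downward; lengths in m; the calibration is good to about 2 mm. The wrist camera is an equidistant fisheye: a pixel r from the principal point sees the ray r / f radians off the axis. A picture is of the moment at which its call begins: read the wrist's pose just before it. camera_info takes no time and is no camera call; for the wrist camera it gives the pose at the moment of the call.
- order.hand_in(): hands the job in; it is judged then, once.
The state is a dict: "time": time; "q": joint angles; "joint_velocities": joint speeds; "effort": joint torques, N m; "eef_pos": TCP position; "ee_rot": TCP orientation; "force": force on the tool from outside, world axes, zero at the start; "moment": the same for the moment, N m; "opening": finger opening in m; "gripper_force": force on a finger pad.
Only numpy, scipy, OpenCV 4.12 (cv2) and the standard library are available. Lean on these libraries where they do the work, as an engineer would, in place of code of your own. Each camera call takes 0.05 s, during which the arm holds its last target. There are 200 camera calls.

## Working session

There is one attempt and no reset: what is moved stays moved. The work goes in short steps, Python scripts to look and compute and a tool call to move; the robot and the scene stay as the last step left them, time stands still between calls to the robot, and variables do not carry over. Pictures are saved under pics/ and viewed, at most 10 in all, crops included, and the job is handed in when it is done.

Besides the shell and the picture viewer there is one more tool, called after "Request:" in YAML: its name, and indented under it one key for each argument. send_rows: Moves the arm, as the interface text tells. Its arguments: {"type":"object","properties":{"slide":{"type":"array"},"twist":{"type":"array"},"jaw":{"type":"number"},"newtons":{"type":"number"}},"required":["slide","twist"]}

```bash
mkdir -p pics
python3 - <<'E'
from plant import monitor, viewer, order
import cv2
s=monitor.read_state();print({k:s[k] for k in('time','eef_pos','ee_rot','force','opening')})
for n in("scene","top"):
    cv2.imwrite(f'pics/{n}0.png',viewer.grab_frame(n));print(n,viewer.camera_info(n))
print(viewer.camera_info("wrist"))
E
```

```text
{'time': 0.0, 'eef_pos': array([0.13073146, 0.55939434, 0.23783715]), 'ee_rot': array([ 1.14662353e-01,  9.93404137e-01, -8.27150587e-04, -2.84565046e-04]), 'force': array([-0.63641707,  0.34044692,  0.08783468]), 'opening': 0.08824992414981005}
scene {'camera_matrix': array([[421.33717732,   0.        , 268.82759305],
       [  0.        , 421.33717732, 208.36090465],
       [  0.        ,   0.        ,   1.        ]]), 'xyz': array([1.07405159, 0.55214327, 0.65030796]), 'attitude': array([0.15345017, 0.41972976, 0.83099817, 0.33124314])}
top {'camera_matrix': array([[526.63732285,   0.        , 274.3960639 ],
       [  0.        , 526.63732285, 211.56005056],
       [  0.        ,   0.        ,   1.        ]]), 'xyz': array([0.33050368, 0.02136879, 1.21678267]), 'attitude': array([-0.0707743 ,  0.07424081,  0.73598511, -0.6691825 ])}
{'camera_matrix': array([[325.1922621 ,   0.        , 278.97909005],
       [  0.        , 325.1922621 , 215.30990768],
       [  0.        ,   0.        ,   1.        ]]), 'xyz': array([0.06552096, 0.57420398, 0.38432058]), 'attitude': array([-0.10239362, -0.0807767 ,  0.61623157,  0.77669126])}
```

View pics/top0.png

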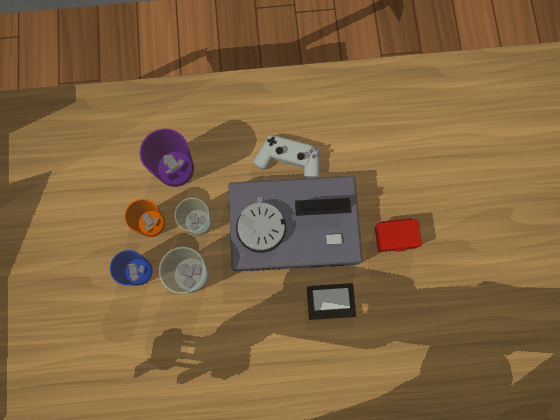

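View pics/scene0.png

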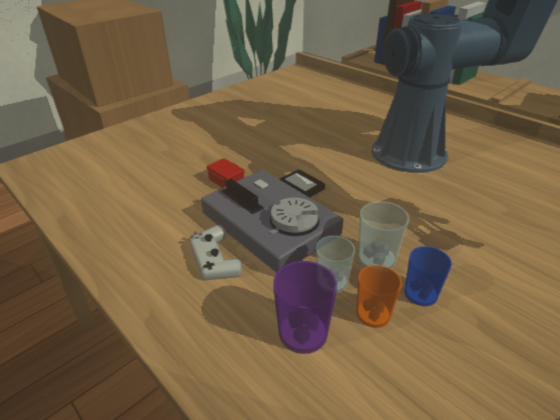

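The top view shows the console around (295,222), the cover at (261,227) and the tab near (260,199). The cups are to its left, with the small clear one at (195,217). I'll enlarge the cover.

```bash
cat > h.py <<'E'
import numpy as np, cv2
from scipy.spatial.transform import Rotation as R
from plant import monitor, viewer, order
def ray(info,uv,fish=False):
    K=info['camera_matrix'];d=(np.array(uv,float)-K[:2,2])/K[0,0]
    if fish:
        t=np.hypot(*d); v=np.r_[d*(np.sin(t)/t if t>1e-9 else 1),np.cos(t)]
    else: v=np.r_[d,1]
    return R.from_quat(info['attitude']).apply(v*[1,-1,-1])
def onz(info,uv,z,fish=False):
    v=ray(info,uv,fish);c=np.array(info['xyz']);return c+v*(z-c[2])/v[2]
E
python3 - <<'E'
from h import *
im=cv2.imread('pics/top0.png')
cv2.imwrite('pics/c0.png',cv2.resize(im[180:280,220:320],None,fx=6,fy=6,interpolation=cv2.INTER_CUBIC))
i=viewer.camera_info('top')
for p,z in(((261,227),.085),((260,199),.06),((283,222),.085),((229,184),.06),((355,178),.06),((361,264),.06),((234,270),.06)):print(p,onz(i,p,z).round(4))
E
```

```text
(261, 227) [0.5343 0.0369 0.085 ]
(260, 199) [0.6029 0.0338 0.06  ]
(283, 222) [ 0.5408 -0.012   0.085 ]
(229, 184) [0.6444 0.1007 0.06  ]
(355, 178) [ 0.6311 -0.1855  0.06  ]
(361, 264) [ 0.4357 -0.1741  0.06  ]
(234, 270) [0.4491 0.1047 0.06  ]
```

View pics/c0.png

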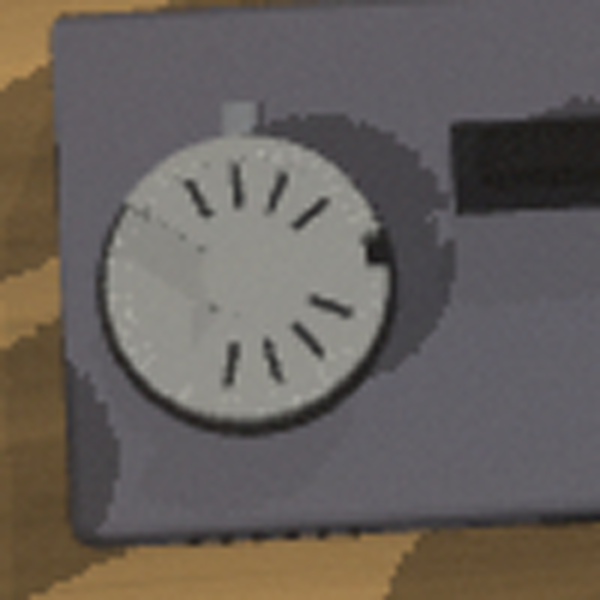

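Run:
```python
from h import *
i=viewer.camera_info('top');f=lambda u,v,z:onz(i,(220+(u+.5)/6-.5,180+(v+.5)/6-.5),z)
c=f(249,279,.085);n=f(376,249,.080);t=f(240,117,.061)
# rim check
print(c,np.linalg.norm((f(106,279,.085)-f(391,279,.085))))
a=lambda p:np.degrees(np.arctan2(*(p-c)[1::-1]))
print('notch',n,a(n),np.linalg.norm((n-c)[:2]),'tab',t,a(t),np.linalg.norm((t-c)[:2]))
print('pocket edges',a(f(125,203,.085)),a(f(190,330,.072)))
# console frame check
C=[onz(i,p,.06) for p in((229,184),(355,178),(361,264),(234,270))];m=np.mean(C,0)
print(m, np.linalg.norm(C[0]-C[1]),np.linalg.norm(C[1]-C[2]))
ex=(C[0]+C[1]-C[2]-C[3]);ex/=np.linalg.norm(ex);ey=np.array([-ex[1],ex[0],0]);print(np.degrees(np.arctan2(ex[1],ex[0])),m-.01*ex+.075*ey)
# hover: finger centre, wall-yaw pa+25
```

```text
[0.53634782 0.03652342 0.085     ] 0.10370635012932845
notch [ 0.54393899 -0.01069312  0.08      ] -80.86651080536376 0.047822876799278616 tab [0.602579   0.03469574 0.061     ] -1.5806985740290938 0.0662563979487237
pocket edges 52.73283819380146 121.76527005976938
[ 0.54009308 -0.03853685  0.06      ] 0.2865066538161239 0.19568227709740285
-2.2676564694661496 [0.53306849 0.03680009 0.06      ]
```

Request:
send_rows:
  slide:
    - [-3.3,-2.5,0]
    - [-3.3,-2.5,0]
    - [-3.3,-2.5,0]
    - [-3.3,-2.5,0]
    - [-3.3,-2.5,0]
  twist:
    - [0,0,0]
    - [0,0,0]
    - [0,0,0]
    - [0,0,0]
    - [0,0,0]
  jaw: 1
  newtons: 10

```text
time: 0.6
eef_pos: [0.2636, 0.3991, 0.2384]
ee_rot: [0.114, 0.993, -0.0, -0.0]
force: [1.0, -0.3, 0.5]
opening: 0.0501
gripper_force: 0.0
```

Request:
send_rows:
  slide:
    - [-3.3,-2.5,0]
    - [-3.3,-2.5,0]
    - [-3.3,-2.5,0]
    - [-3.3,-2.5,0]
    - [-3.3,-2.5,0]
  twist:
    - [0,0,0]
    - [0,0,0]
    - [0,0,0]
    - [0,0,0]
    - [0,0,0]

```text
time: 1.1
eef_pos: [0.3959, 0.2398, 0.2385]
ee_rot: [0.115, 0.993, -0.0, -0.0]
force: [0.1, 0.5, -0.2]
opening: 0.0104
gripper_force: 0.0
```

Request:
send_rows:
  slide:
    - [-3.3,-2.5,0]
    - [-3.3,-2.5,0]
    - [-3.3,-2.5,0]
    - [-3.3,-2.5,0]
    - [-3.3,-2.5,0]
  twist:
    - [0,0,0]
    - [0,0,0]
    - [0,0,0]
    - [0,0,0]
    - [0,0,0]

```text
time: 1.6
eef_pos: [0.5282, 0.0805, 0.2384]
ee_rot: [0.115, 0.993, 0.0, -0.0]
force: [0.6, 0.7, 0.3]
opening: 0.0003
gripper_force: 0.0
```

Request:
send_rows:
  slide:
    - [0,0,0]
    - [0,0,0]
    - [0,0,0]
    - [0,0,0]
    - [0,0,0]
  twist:
    - [0,0,8.5]
    - [0,0,8.5]
    - [0,0,8.5]
    - [0,0,8.5]
    - [0,0,8.5]

```text
time: 2.1
eef_pos: [0.5272, 0.0819, 0.2382]
ee_rot: [0.47, 0.883, -0.0, -0.0]
force: [-0.3, 0.1, -0.0]
opening: 0.0007
gripper_force: 0.0
```

Request:
send_rows:
  slide:
    - [0,0,0]
    - [0,0,0]
    - [0,0,0]
    - [0,0,0]
    - [0,0,0]
  twist:
    - [0,0,8.5]
    - [0,0,8.5]
    - [0,0,8.5]
    - [0,0,8.5]
    - [0,0,8.5]

```text
time: 2.6
eef_pos: [0.5272, 0.082, 0.2382]
ee_rot: [0.758, 0.653, -0.0, -0.0]
force: [1.2, -0.3, -1.1]
opening: 0.0003
gripper_force: 0.0
```

Request:
send_rows:
  slide:
    - [0,0,0]
    - [0,0,0]
    - [0,0,0]
    - [0,0,0]
    - [0,0,0]
  twist:
    - [0,0,8.5]
    - [0,0,8.5]
    - [0,0,8.5]
    - [0,0,8.5]
    - [0,0,8.5]

```text
time: 3.1
eef_pos: [0.5272, 0.082, 0.2382]
ee_rot: [0.943, 0.334, -0.0, -0.0]
force: [-0.4, 0.4, 0.1]
opening: 0.0005
gripper_force: 0.0
```

Request:
send_rows:
  slide:
    - [0,0,0]
    - [0,0,0]
    - [0,0,0]
  twist:
    - [0,0,8.5]
    - [0,0,0]
    - [0,0,0]

```text
time: 3.4
eef_pos: [0.5274, 0.082, 0.2384]
ee_rot: [0.963, 0.268, -0.0, -0.0]
force: [0.8, 0.1, 0.6]
opening: 0.0007
gripper_force: 0.0
```

```bash
cat >> h.py <<'E'
def rel(tgt,phi):
    s=monitor.read_state();r=R.from_quat(s['ee_rot']);M=r.as_matrix()
    print('t',s['time'],'tcp',s['eef_pos'].round(4),'phi',np.degrees(np.arctan2(M[1,1],M[0,1])).round(2),'tilt',M[:,2].round(4),'open',s['opening'],'F',s['force'].round(2))
    print('slide cm',(M.T@(np.array(tgt)-s['eef_pos'])*100).round(2),'dphi',phi-np.degrees(np.arctan2(M[1,1],M[0,1])))
E
python3 - <<'E'
from h import *
rel([.525,.076,.15],-61)
import json
i=viewer.camera_info('wrist');im=viewer.grab_frame('wrist');cv2.imwrite('pics/w1.png',im)
json.dump({k:np.array(v).tolist() for k,v in i.items()},open('w1.json','w'))
E
```

```text
t 3.4 tcp [0.5274 0.082  0.2384] phi -58.94 tilt [-5.e-04  0.e+00 -1.e+00] open 0.0006822522583509848 F [0.76 0.14 0.55]
slide cm [-0.51  0.4   8.84] dphi -2.064051313869655
```

View pics/w1.png

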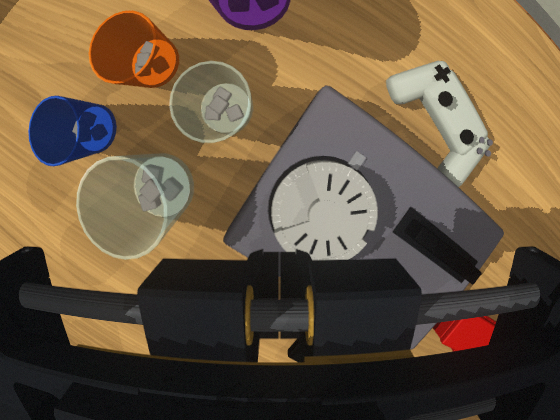

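The wrist view shows the cover centred near (324,210), the tab at (357,159), the notch near (368,237) and the pocket at upper left with its walls at about (318,168) and (275,230). The wrist crop should give a finer measurement.

Run:
```python
import cv2
im=cv2.imread('pics/w1.png')
cv2.imwrite('pics/c1.png',cv2.resize(im[140:270,260:400],None,fx=4.5,fy=4.5,interpolation=cv2.INTER_CUBIC))
```

```text
(no output)
```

View pics/c1.png

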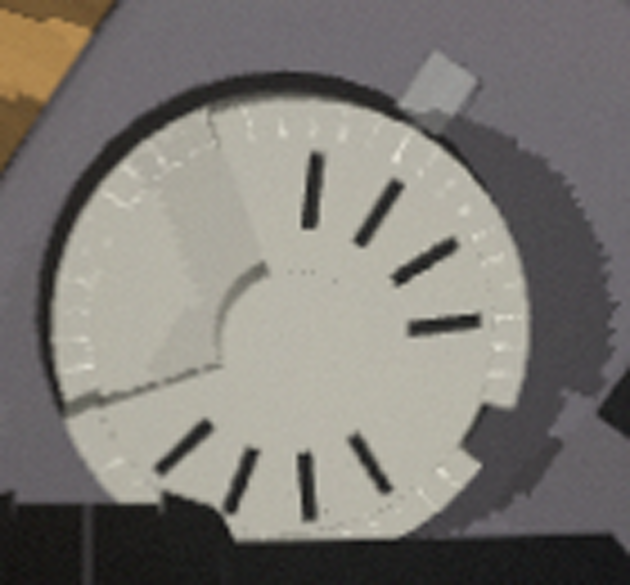

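Run:
```python
from h import *
import json
from scipy.optimize import least_squares
i=json.load(open('w1.json'));f=lambda u,v,z=.085:onz(i,(260+(u+.5)/4.5-.5,140+(v+.5)/4.5-.5),z,True)[:2]
P=np.array([f(*p) for p in((212,105),(300,95),(527,320),(515,405),(68,412),(480,462))])
s=least_squares(lambda q:np.hypot(*(P-q[:2]).T)-q[2],[.535,.037,.052]);c=s.x[:2];print(s.x,s.fun)
a=lambda p:np.degrees(np.arctan2(*(p-c)[::-1])).round(2)
print('notch',a((f(515,405)+f(480,462))/2),a((f(485,405)+f(465,447))/2))
for z in(.06,.062):print('tab',a((f(437,50,z)+f(480,82,z))/2),np.hypot(*((f(437,50,z)+f(480,82,z))/2-c)),np.hypot(*(f(437,50,z)-f(480,82,z))))
print('walls',a(f(212,105)),a(f(68,412)))
w=119;d=lambda t:np.array([np.cos(np.radians(t)),np.sin(np.radians(t))])
rel(np.r_[c+.04*d(w)+.009*d(w-90),.075],w-180)
```

```text
Traceback (most recent call last):
  File "h.py", line 11, in onz
    v=ray(info,uv,fish);c=np.array(info['xyz']);return c+v*(z-c[2])/v[2]
  File "h.py", line 5, in ray
    K=info['camera_matrix'];d=(np.array(uv,float)-K[:2,2])/K[0,0]
                                                  ~^^^^^^
TypeError: list indices must be integers or slices, not tuple
```

```bash
sed -i "s/K=info\['camera_matrix'\]/K=np.array(info['camera_matrix'])/" h.py
python3 - <<'E'
from h import *
import json
from scipy.optimize import least_squares
i=json.load(open('w1.json'));f=lambda u,v,z=.085:onz(i,(260+(u+.5)/4.5-.5,140+(v+.5)/4.5-.5),z,True)[:2]
P=np.array([f(*p) for p in((212,105),(300,95),(527,320),(515,405),(68,412),(480,462))])
s=least_squares(lambda q:np.hypot(*(P-q[:2]).T)-q[2],[.535,.037,.052]);c=s.x[:2];print(s.x,s.fun)
a=lambda p:np.degrees(np.arctan2(*(p-c)[::-1])).round(2)
print('notch',a((f(515,405)+f(480,462))/2),a((f(485,405)+f(465,447))/2))
for z in(.06,.062):print('tab',a((f(437,50,z)+f(480,82,z))/2),np.hypot(*((f(437,50,z)+f(480,82,z))/2-c)),np.hypot(*(f(437,50,z)-f(480,82,z))))
print('walls',a(f(212,105)),a(f(68,412)))
w=119;d=lambda t:np.array([np.cos(np.radians(t)),np.sin(np.radians(t))])
rel(np.r_[c+.04*d(w)+.009*d(w-90),.075],w-180)
E
```

```text
[0.53846871 0.03680453 0.05184583] [ 7.05739823e-04 -5.18389395e-04 -5.38179993e-04  5.76329460e-04
 -2.37780401e-04  1.22805058e-05]
notch -84.71 -85.59
tab -3.76 0.06876455148051684 0.012505664693008704
tab -3.34 0.06858632832653815 0.012428651328472129
walls 52.23 140.31
t 3.45 tcp [0.5274 0.082  0.2385] phi -58.96 tilt [-5.e-04  1.e-04 -1.e+00] open 0.0004957542705230916 F [-0.28  0.6   0.19]
slide cm [-0.33  0.49 16.35] dphi -2.0391984819041227
```

Request:
send_rows:
  slide:
    - [-0.35,0.5,3]
    - [0,0,3]
    - [0,0,3]
    - [0,0,3]
    - [0,0,1]
  twist:
    - [0,0,2]
    - [0,0,0]
    - [0,0,0]
    - [0,0,0]
    - [0,0,0]

```text
time: 3.95
eef_pos: [0.5248, 0.076, 0.1056]
ee_rot: [0.968, 0.25, -0.003, -0.001]
force: [-0.5, -0.0, 0.0]
opening: 0.0006
gripper_force: 0.0
```

Request:
send_rows:
  slide:
    - [0,0,1]
    - [0,0,1]
    - [0,0,0.9]
    - [0,0,0.4]
    - [0,0,0]
  twist:
    - [0,0,0]
    - [0,0,0]
    - [0,0,0]
    - [0,0,0]
    - [0,0,0]

```text
time: 4.45
eef_pos: [0.527, 0.076, 0.0755]
ee_rot: [0.968, 0.249, -0.0, -0.0]
force: [1.0, -0.7, -0.4]
opening: 0.0006
gripper_force: 0.0
```

Run:
```python
from h import *
w=119;c=np.array([.5378,.0367]);d=lambda t:np.array([np.cos(np.radians(t)),np.sin(np.radians(t))])
rel(np.r_[c+.04*d(w)+.009*d(w-90),.0755],w-180)
```

```text
t 4.45 tcp [0.527  0.076  0.0755] phi -61.15 tilt [-4.e-04  0.e+00 -1.e+00] open 0.000560272699112593 F [ 1.02 -0.69 -0.41]
slide cm [-0.06 -0.04 -0.  ] dphi 0.15318972107266404
```

No contact and well placed in the pocket. Now I'll push the cover round.

Request:
send_rows:
  slide:
    - [-0.35,-0.06,0]
    - [-0.35,-0.06,0]
    - [-0.35,-0.06,0]
    - [-0.35,-0.06,0]
    - [-0.35,-0.06,0]
  twist:
    - [0,0,-5]
    - [0,0,-5]
    - [0,0,-5]
    - [0,0,-5]
    - [0,0,-5]

```text
time: 4.95
eef_pos: [0.5124, 0.0678, 0.0766]
ee_rot: [0.891, 0.454, 0.001, 0.0]
force: [1.9, 3.8, -1.2]
opening: 0.0005
gripper_force: 1.5
```

Request:
send_rows:
  slide:
    - [-0.35,-0.06,0]
    - [-0.35,-0.06,0]
    - [-0.35,-0.06,0]
    - [-0.35,-0.06,0]
    - [-0.35,-0.06,0]
  twist:
    - [0,0,-5]
    - [0,0,-5]
    - [0,0,-5]
    - [0,0,-5]
    - [0,0,-5]

```text
time: 5.45
eef_pos: [0.5016, 0.0536, 0.0764]
ee_rot: [0.771, 0.636, 0.001, -0.0]
force: [-0.3, 3.1, -0.1]
opening: 0.0003
gripper_force: 1.6
```

Request:
send_rows:
  slide:
    - [-0.35,-0.06,0]
    - [-0.35,-0.06,0]
    - [-0.35,-0.06,0]
    - [-0.35,-0.06,0]
    - [-0.35,-0.06,0]
  twist:
    - [0,0,-5]
    - [0,0,-5]
    - [0,0,-5]
    - [0,0,-5]
    - [0,0,-5]

```text
time: 5.95
eef_pos: [0.4979, 0.0362, 0.0763]
ee_rot: [0.615, 0.788, 0.0, -0.0]
force: [-1.9, 3.0, 1.2]
opening: 0.0003
gripper_force: 1.6
```

Request:
send_rows:
  slide:
    - [-0.35,-0.06,0]
    - [-0.35,-0.06,0]
    - [-0.35,-0.06,0]
    - [-0.35,-0.06,0]
    - [0,0,0]
  twist:
    - [0,0,-5]
    - [0,0,-5]
    - [0,0,-5]
    - [0,0,-5]
    - [0,0,0]

```text
time: 6.45
eef_pos: [0.5011, 0.0219, 0.0763]
ee_rot: [0.47, 0.882, 0.0, 0.0]
force: [-2.1, 0.7, 0.3]
opening: 0.0004
gripper_force: 1.1
```

Run:
```python
from h import *
w=221.3;c=np.array([.5378,.0367]);d=lambda t:np.array([np.cos(np.radians(t)),np.sin(np.radians(t))])
rel(np.r_[c+.04*d(w)+.009*d(w-90),.0755],w-180)
im=viewer.grab_frame('wrist');t=viewer.grab_frame('top')
import json;i=viewer.camera_info('wrist');json.dump({k:np.array(v).tolist() for k,v in i.items()},open('w2.json','w'))
cv2.imwrite('pics/w2full.png',im);cv2.imwrite('pics/top2.png',t)
a=cv2.resize(im,(480,360));b=cv2.resize(t[180:280,220:320],(300,300),interpolation=cv2.INTER_CUBIC)
o=np.zeros((360,790,3),np.uint8);o[:,:480]=a;o[:300,485:785]=b;cv2.imwrite('pics/m2.png',o)
```

```text
t 6.45 tcp [0.5011 0.0219 0.0763] phi 33.87 tilt [ 4.e-04  3.e-04 -1.e+00] open 0.00042259336627309467 F [-2.07  0.74  0.34]
slide cm [-0.45 -0.21  0.08] dphi 7.431699131816977
```

View pics/m2.png

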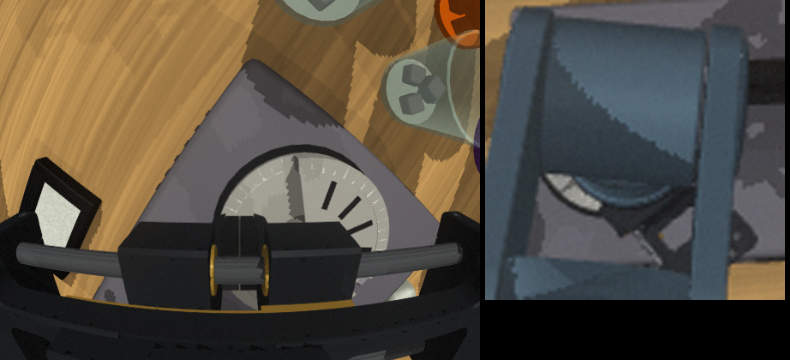

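The pocket's far wall meets the rim at (295,155) in the composite; its angle gives the turn so far. The notch and tab are hidden behind the gripper.

Run:
```python
from h import *
import json
i=json.load(open('w2.json'));c=np.array([.5378,.0367])
im=cv2.imread('pics/w2full.png');cv2.imwrite('pics/c2.png',cv2.resize(im[160:280,250:460],None,fx=3.5,fy=3.5,interpolation=cv2.INTER_CUBIC))
p=onz(i,(344.5,181),.085,True)[:2]-c;print(np.hypot(*p),np.degrees(np.arctan2(p[1],p[0])))
```

```text
0.05421488199573897 135.64713886690748
```

View pics/c2.png

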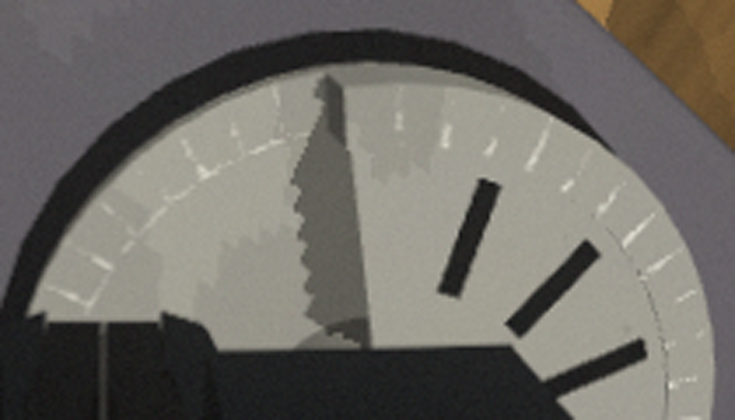

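Run:
```python
from h import *
import json
i=json.load(open('w2.json'));c=np.array([.5378,.0367])
for q in((343,87),(368,340)):
    p=onz(i,(250+(q[0]+.5)/3.5-.5,160+(q[1]+.5)/3.5-.5),.085,True)[:2]-c;print(np.hypot(*p),np.degrees(np.arctan2(p[1],p[0])))
```

```text
0.05243496538763125 134.42437950256934
0.018225212456211094 137.53225176120014
```

Request:
send_rows:
  slide:
    - [0.4,0,0]
    - [0,0,-2]
    - [0,0,-4]
    - [-3,0,-4]
    - [-4,0,0]
  twist:
    - [0,0,0]
    - [0,0,0]
    - [0,0,0]
    - [0,0,0]
    - [0,0,0]

```text
time: 7.05
eef_pos: [0.5413, -0.033, 0.1822]
ee_rot: [0.47, 0.883, 0.001, 0.005]
force: [0.8, 0.3, 0.2]
opening: 0.0007
gripper_force: 0.0
```

Request:
send_rows:
  slide:
    - [-4,0,0]
    - [0,0,0]
    - [0,0,0]
  twist:
    - [0,0,0]
    - [0,0,0]
    - [0,0,0]

```text
time: 7.35
eef_pos: [0.5598, -0.0664, 0.1754]
ee_rot: [0.472, 0.882, 0.0, -0.0]
force: [-0.8, 0.7, -0.1]
opening: 0.0004
gripper_force: 0.0
```

Run:
```python
from h import *
import json
i=viewer.camera_info('wrist');json.dump({k:np.array(v).tolist() for k,v in i.items()},open('w3.json','w'))
im=viewer.grab_frame('wrist');cv2.imwrite('pics/w3.png',im)
rel([.5,.02,.1],41)
# project centre
c=np.array([.5378,.0367,.085]);v=R.from_quat(i['attitude']).inv().apply(c-i['xyz'])*[1,-1,-1]
t=np.arctan2(np.hypot(*v[:2]),v[2]);K=i['camera_matrix'];u=K[:2,2]+K[0,0]*t*v[:2]/np.hypot(*v[:2]);print(u)
x,y=[int(max(0,k)) for k in (u-[75,75])];print(x,y)
cv2.imwrite('pics/c3.png',cv2.resize(im[y:y+150,x:x+150],None,fx=4,fy=4,interpolation=cv2.INTER_CUBIC))
```

```text
t 7.4 tcp [ 0.5592 -0.0656  0.1752] phi 33.78 tilt [-1.2e-03  6.0e-04 -1.0e+00] open 0.00030672989282480904 F [ 0.39 -0.18 -1.52]
slide cm [10.4  -0.16  7.53] dphi 7.223343104603558
[334.11063853  88.32095314]
259 13
```

View pics/c3.png

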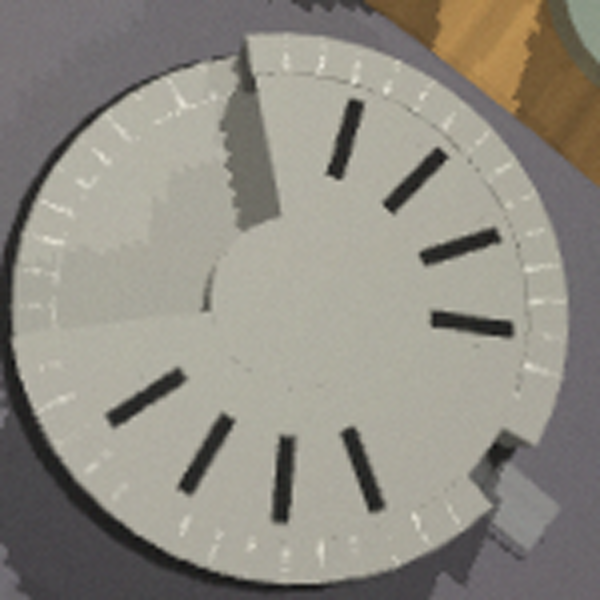

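Run:
```python
from h import *
import json
from scipy.optimize import least_squares
i=json.load(open('w3.json'));f=lambda u,v,z=.085:onz(i,(259+(u+.5)/4-.5,13+(v+.5)/4-.5),z,True)[:2]
P=np.array([f(*p) for p in((247,38),(300,33),(400,62),(500,145),(567,300),(537,443),(492,508),(14,333),(300,583),(150,540))])
s=least_squares(lambda q:np.hypot(*(P-q[:2]).T)-q[2],[.535,.037,.052]);c=s.x[:2];print(s.x,s.fun.round(4))
a=lambda p:np.degrees(np.arctan2(*(p-c)[::-1])).round(2)
print('notch',a((f(537,443)+f(492,508))/2),a((f(503,430)+f(472,474))/2))
for z in(.06,.062):print('tab',a((f(560,512,z)+f(525,555,z))/2),np.hypot(*((f(560,512,z)+f(525,555,z))/2-c)))
print('walls',a(f(247,38)),a(f(14,333)))
```

```text
[0.53726078 0.03644326 0.05187129] [-0.0002  0.0007  0.0001 -0.0008  0.0001 -0.0001  0.0004 -0.0001 -0.0001
 -0.0001]
notch -2.24 -2.13
tab -2.63 0.07067129377011798
tab -2.93 0.07003456485457654
walls 133.77 -139.09
```

Notch and pin are within about 0.5°, inside the 2.9° allowance. Next I'll press on the hub centre.

Request:
send_rows:
  slide:
    - [3.2,1.3,0]
    - [3.2,1.3,0]
    - [3.2,1.3,0]
    - [0,0,4]
    - [0,0,4]
  twist:
    - [0,0,0]
    - [0,0,0]
    - [0,0,0]
    - [0,0,0]
    - [0,0,0]

```text
time: 7.9
eef_pos: [0.5389, 0.0378, 0.0963]
ee_rot: [0.469, 0.883, 0.001, 0.002]
force: [-0.5, -0.5, -0.8]
opening: 0.0009
gripper_force: 0.0
```

Request:
send_rows:
  slide:
    - [0,0,0.3]
    - [0,0,0]
    - [0,0,0.3]
    - [0,0,0.2]
    - [0,0,0]
  twist:
    - [0,0,0]
    - [0,0,0]
    - [0,0,0]
    - [0,0,0]
    - [0,0,0]

```text
time: 8.4
eef_pos: [0.5397, 0.0351, 0.0889]
ee_rot: [0.471, 0.882, 0.0, 0.001]
force: [-0.3, -0.4, -0.9]
opening: 0.0004
gripper_force: 0.0
```

Request:
send_rows:
  slide:
    - [0,0,0.3]
    - [0,0,0.2]
    - [0,0,0.2]
    - [0,0,0.2]
    - [0,0,0]
  twist:
    - [0,0,0]
    - [0,0,0]
    - [0,0,0]
    - [0,0,0]
    - [0,0,0]

```text
time: 8.9
eef_pos: [0.5397, 0.0351, 0.0794]
ee_rot: [0.471, 0.882, 0.0, 0.001]
force: [0.3, -0.0, 6.5]
opening: 0.0004
gripper_force: 3.2
```

Request:
send_rows:
  slide:
    - [0,0,0.1]
    - [0,0,0.1]
    - [0,0,0]
  twist:
    - [0,0,0]
    - [0,0,0]
    - [0,0,0]

```text
time: 9.2
eef_pos: [0.5399, 0.035, 0.0792]
ee_rot: [0.471, 0.882, 0.0, 0.001]
force: [-6.5, -0.0, 23.2]
opening: 0.0005
gripper_force: 11.1
```

Request:
send_rows:
  slide:
    - [0,0,-0.5]
    - [0,0,-3]
    - [0,0,-4]
    - [-4,0,-3]
    - [-4,-1,0]
  twist:
    - [0,0,0]
    - [0,0,0]
    - [0,0,0]
    - [0,0,0]
    - [0,0,0]

```text
time: 9.7
eef_pos: [0.5783, -0.0369, 0.1866]
ee_rot: [0.469, 0.883, 0.001, 0.004]
force: [0.6, -0.4, 0.8]
opening: 0.0006
gripper_force: 0.0
```

Request:
send_rows:
  slide:
    - [-2,-2,0]
    - [0,0,0]
    - [0,0,0]
    - [0,0,0]
  twist:
    - [0,0,0]
    - [0,0,0]
    - [0,0,0]
    - [0,0,0]

```text
time: 10.1
eef_pos: [0.5691, -0.0634, 0.181]
ee_rot: [0.471, 0.882, 0.0, -0.001]
force: [0.7, -0.5, 0.2]
opening: 0.0006
gripper_force: 0.0
```

Run:
```python
from h import *
rel([.5,.02,.1],41)
a=viewer.grab_frame('wrist');b=viewer.grab_frame('scene')
o=np.zeros((420,790,3),np.uint8);o[:,:420]=a[:,140:];o[:300,430:790]=cv2.resize(b[150:300,200:380],(360,300),interpolation=cv2.INTER_CUBIC)
cv2.imwrite('pics/m4.png',o)
```

```text
t 10.1 tcp [ 0.5691 -0.0634  0.181 ] phi 33.86 tilt [-1.4e-03  9.0e-04 -1.0e+00] open 0.0006281710844176214 F [ 0.7  -0.55  0.21]
slide cm [10.76 -1.09  8.12] dphi 7.136454282943575
```

View pics/m4.png

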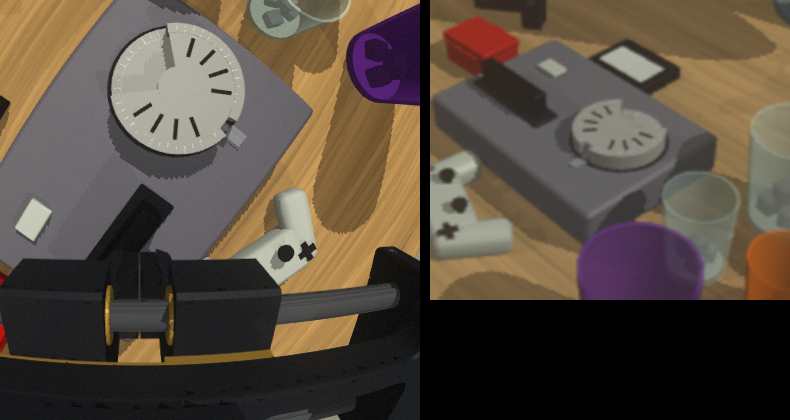

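The notch at (235,130) stands over the tab, and the cover sits low on the console. It stopped hard at 79.2 mm under 23 N, which matches fully home, and the neighbouring objects are undisturbed. Handing in.

```bash
python3 -c "
from plant import order
print(order.hand_in())"
```

```text
the job is handed in; nothing more can be done
None
```

I turned the fan cover until its notch stood over the pin (within about 0.5°), pressed it down to a hard stop at 79.2 mm (home is 79 mm), moved the hand clear without touching the other objects, and handed the job in at about 10 s; no verdict came back.

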